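# Clamp a casting mould in the ratchet press

### The job

Clamp the blue casting mould in the ratchet press: pull the rail up by its handle, notch by notch, until its lug firmly meets the stop, and let go so that it hangs on the pawl in its top notch. Then push the mould along the bed until it is firmly home against the fence, and press the pawl's thumb lever to lift the pawl out of the teeth, holding it until the foot has sunk to rest on the mould; let go of everything. Be gentle (no more than about 20 N) against the stop, the fence and the lever, and leave the other things on the bench alone.

Things in the scene. Friction and masses are not known exactly. Their poses are not given: they have to be found in the camera images.
- stand: Ratchet mould press, screwed to the bench: grey bed plate 210 x 150 x 12 mm, a grey column and a vertical rail at its far end. Origin on the bench under the bed; x from the open near end to the column, y to the thumb lever's side, z up. In this frame (mm): bed top z 12; two side guides 8 high at y +-34 to +-42, x -95 to 26; column and straps x 57 to 83, y -34 to 16, up to z 194.
- stop_range (a point): Fixed point on the stand (its axes too): the middle of where the stop's underside can be set. The stop is a rigid steel block (14 x 20 x 12 mm) clamped on the column above the rail's lug; its setting varies and is not measured. The lug meets it with the rail somewhere from 63.5 to 70.5 mm up: find it by feel, drawing against it with 4 N or more, never more than 20 N.
- fence_range (a point): Fixed point on the stand: the middle of where the fence can be set, at half its height. The fence is two rigid aluminium blocks (22 wide, z 12 to 45 mm), one each side of the foot's arm; their near faces lie somewhere from stand x = 42 to 52 mm, not measured. Find it by feel with the mould, pushing against it with 4 N or more, never more than 20 N.
- handle_grip (a point): Centre of the black handle on top of the rail: a block 44 (stand x) x 14 (stand y) x 36 (z) mm, to be gripped across stand y from above. Stand frame x = 70, y = 0, z = 234 mm + rail height. The rail weighs 0.25 to 0.5 kg and is damped; up to about 6 N more is felt as each tooth passes the pawl.
- rail (a joint): Height of the rail above its lowest position, m, growing upwards. Saw teeth on its +y side every 0.012: the pawl lets it up and holds it at 0, 0.012, 0.024, 0.036, 0.048 and 0.060 (top notch). The lug meets the stop somewhere from 0.0635 to 0.0705. Unheld and with the pawl out it sinks by itself, damped, at 4 to 9 cm/s.
- foot_under (a point): Centre of the underside of the steel presser foot (32 along x, 54 along y, 12 mm thick; stand x -8 to 24) on an arm 16 mm wide from the rail. It stands as far above the bed as joint rail says: 60 mm at the top notch, 32 mm when it rests on the mould.
- mould_centre (a point): Centre of the blue plastic mould block, loose on the bed between the side guides (4 mm play each side): 80 (along the bed) x 60 x 32 mm high, 0.2 to 0.35 kg. Two steel dowels 10 mm thick stand 22 mm above its top, 10 mm from its far end, at y = +-20; they pass under the foot only in the top notch. Home: its far end touches both fence blocks (centre at stand x = 2 to 12).
- pawl (a joint): Angle of the pawl, rad: 0 with its nose fully in the teeth, growing as the thumb lever is pressed down; its nose is clear of the teeth above about 0.15, and 0.22 is its end stop. Sprung back to 0.
- pad_top (a point): Centre of the top of the black thumb pad (32 along x, 26 along y) on the pawl's lever, at stand x = 70, y = 94, z = 101 mm with the pawl in. The pivot lies 66 mm towards the rail and 12 mm lower. Pressing it down needs about 3 to 8 N; about 10 mm frees the rail, 14 mm reaches the end stop. Do not press with more than 20 N.
Not all that is in view belongs to the job. What is shaped like the part that bears mould_centre but yellow is not meant.

How it is judged:
On the way, in this order (a step that is already met when the one before it is completed fails the run):
1. the rail's lug is drawn up against the stop with 2 N or more (contact force between stop and rail above 2 N), for 0.03 s.
2. the rail hangs on the pawl in its top notch (58 to 62 mm) with the handle let go, the mould not yet home (value of joint rail between 0.058 and 0.062 m and distance between the grasp point and handle_grip above 0.045 m and x of mould_centre in the frame of stand below -0.03 m), for 0.2 s.
3. the mould is pushed against the fence with 2 N or more (contact force between fence and mould above 2 N), for 0.03 s.
4. the mould is home against the fence (within 2 mm) and left there, the gripper withdrawn, with the rail still in its top notch (x of mould_centre in the frame of fence above 0 m and y of mould_centre in the frame of stand between -0.007 and 0.007 m and angle between the x axis of mould_centre and the x axis of stand, either way round below 0.05 rad and value of joint rail above 0.058 m and distance between the grasp point and mould_centre above 0.075 m), for 0.2 s.
At the end, for the whole second after the job is handed in: The mould is home (within 2 mm of the fence, within 7 mm of the bed's middle line, square within 0.05 rad), the foot rests on it (rail 29.5 to 34.5 mm up, pressing with more than 1 N), the pawl is let go and leans on the teeth (below 0.14 rad) and everything is at rest and let go (x of mould_centre in the frame of fence above 0 m and y of mould_centre in the frame of stand between -0.007 and 0.007 m and angle between the x axis of mould_centre and the x axis of stand, either way round below 0.05 rad and value of joint rail between 0.0295 and 0.0345 m and contact force between rail and mould above 1 N and value of joint pawl below 0.14 rad and linear speed of mould below 0.01 m/s); the robot touches nothing.
It fails at once if the rail is pulled against its stop with more than 20 N (contact force between stop and rail above 20 N).
It fails at once if the mould is pressed against the fence with more than 20 N (contact force between fence and mould above 20 N).
It fails at once if the thumb lever is pressed with more than 20 N (contact force between the fingers and pawl above 20 N).
It fails at once if one of the other things on the bench is moved by more than 30 mm (distance of any of cup_mix, brush, spare_mould, cup_empty, pencil, hardener from where it was at the start of the episode above 0.03 m).
It also fails if it takes over 72 s, if anything falls off the work surface, if the arm or the gripper's body presses on something with over 40 N, if the wrist force passes 120 N, or if a joint passes its speed limit or range.

### The arm

A 6-joint arm with a two-finger parallel gripper is mounted at the origin on the work surface. World frame = base frame: x ahead of the robot, y to its left, z up, the work surface at z = 0. Lengths are in m, angles in rad, forces in N, time in s.
With the tool pointing down it reaches from about 0.275 to 0.825 m from the base axis. Payload 5.2 kg.
Tool frame: the origin (TCP) lies midway between the tips of the shut fingers; the grasp point (between the pads) lies 19 mm behind it (env.hold_point_z is the distance from the TCP to the grasp point, in m); z points along the fingers, y is the direction in which the jaws open and shut (so a half turn about z gives the same grasp; the last joint's range is limited). The gripper opens to 93 mm and grips with 3 to 60 N. Pads are 15 mm wide; open, the fingers measure 128 mm over their backs; the gripper's body (75 mm by 188 mm) begins 65 mm behind the grasp point.
Start: joints at [-1.374, 0.259, 1.535, -0, 1.348, -0.203], TCP at [0.214, -0.507, 0.219] pointing down, gripper open.
Joint ranges: [-3.14, 3.14], [-0.91, 2.08], [0.19, 2.58], [-1.22, 4.36], [0.22, 2.71], [-3.12, 3.12]. Speed limits (rad/s): [2.57, 2.57, 3.14, 3.14, 3.14, 3.14].

### API

Orientations are given as a unit quaternion [x, y, z, w].
In Python, from plant import status, imaging, env gives the robot as it stands.
- The arm moves only by the tool step_arm, never from a script. Its argument "commands" is a list of rows, each a list of 7 numbers: the turn, a rotation vector about the tool's x, y, z in rad, then the shift along the tool's x, y, z in m, then the opening, from 0 (shut) to 1 (fully open). A call has 1 to 20 rows; each row is the pose to reach, as a shift and turn from the pose measured when the call began, along the tool's axes at that moment; what a row does not reach only later rows make up. A row lasts 1/10 s, in which the tool goes at most 50 mm and 8.59 degrees, less where a joint would pass 70% of its speed; a pose out of reach is approached as far as the arm can. A call with a gripper value outside its range is refused whole. The fingers move at their own pace and stop on an object; "newtons" is the grip in N (left out, the last holds). Time passes only in rows, so rows that repeat a pose let the fingers close. It gives the time, the measured TCP pose, the force and the opening at its end, in the units of the state.
- status.get_state(): the state, without advancing time (a new reading comes with each control period).
- imaging.capture(name): name is "scene" or "top" or "wrist"; returns a dict with "pixels" (384x512x3 uint8, blue, green, red), "z_map" (384x512 float32, m along the optical axis (not along the pixel's ray), 0 where there is no reading), "intrinsics" (3x3 intrinsics, pixels), "R" (3x3) and "t" (3): a world point X has camera coordinates R X + t. Camera axes: x right, y down, z forward; pixel columns grow to the right and rows downward; lengths in m; the calibration is good to about 2 mm. The wrist camera is an equidistant fisheye: a pixel r from the principal point sees the ray r / f radians off the axis. A picture is of the moment at which its call begins.
- env.job_done(): hands the job in, once; it reports no verdict.
The state is a dict: "time": time; "q": joint angles; "qd": joint speeds; "effort": joint torques, N m; "tool_pos": TCP position; "eef_rot": TCP orientation; "ft_force": force on the tool from outside, world axes, zero at the start; "torque": the same for the moment, N m; "opening": finger opening in m.
Only numpy, scipy, OpenCV 4.12 (cv2) and the standard library are available. Lean on these libraries where they do the work, as an engineer would, in place of code of your own. Each camera call takes 0.05 s, during which the arm holds its last target.

## Working session

There is one attempt and no reset: what is moved stays moved. The work goes in short steps, Python scripts to look and compute and a tool call to move; the robot and the scene stay as the last step left them, time stands still between calls to the robot, and variables do not carry over. Pictures are saved under pics/ and viewed, and the job is handed in when it is done.

Besides the shell and the picture viewer there is one more tool, called as name(argument=value, ...), one argument or row to a line, values as JSON. step_arm: Moves the arm, as the interface text tells. Its arguments: {"type":"object","properties":{"commands":{"type":"array","items":{"type":"array","items":{"type":"number"}}},"newtons":{"type":"number"}},"required":["commands"]}

```bash
ls; mkdir -p pics; python3 - <<'E'
from plant import status, imaging, env
import cv2,numpy as np
print(status.get_state()); print(env.hold_point_z)
for n in ["scene","top","wrist"]:
    c=imaging.capture(n); cv2.imwrite(f"pics/{n}0.png",c["pixels"]); np.savez(f"pics/{n}0.npz",**c)
    print(n,c["intrinsics"],c["R"],c["t"])
E
```

```text
pics
{'time': 0.0, 'q': array([-1.37381700e+00,  2.59303573e-01,  1.53608020e+00, -4.65556680e-06,
        1.34800588e+00, -2.02801438e-01]), 'qd': array([ 6.38891552e-04,  1.93910551e-03, -8.00467241e-05, -9.21130683e-04,
       -9.26501405e-04, -5.94283741e-04]), 'effort': array([ 4.80331892e-06, -4.37311506e+01, -2.84003860e+01,  7.18634203e-02,
        4.11565835e-02, -1.31592128e-04]), 'tool_pos': array([ 0.21397835, -0.50607112,  0.2178401 ]), 'eef_rot': array([ 9.80087852e-01,  1.98562322e-01,  3.45797919e-07, -8.98501651e-04]), 'ft_force': array([ 0.61229329, -0.19153227,  0.19369632]), 'torque': array([0.02204455, 0.03303184, 0.04308588]), 'opening': 0.09260744724237574}
0.0188
scene [[422.24109031   0.         256.22381683]
 [  0.         422.24109031 190.44801065]
 [  0.           0.           1.        ]] [[-0.82256006  0.56867115 -0.00284089]
 [ 0.4318677   0.62141363 -0.65370895]
 [-0.36998005 -0.53894176 -0.75674074]] [ 0.37611274 -0.15458899  1.06344648]
top [[417.95333398   0.         252.25402615]
 [  0.         417.95333398 191.39469723]
 [  0.           0.           1.        ]] [[ 0.19532497 -0.9807195   0.00611676]
 [-0.9598065  -0.19243409 -0.20430518]
 [ 0.20154315  0.034035   -0.97888813]] [-0.0426082   0.55050396  0.86062647]
wrist [[297.31863964   0.         254.48755783]
 [  0.         297.31863964 193.85315533]
 [  0.           0.           1.        ]] [[ 3.89799860e-01 -9.20899264e-01 -7.83949752e-04]
 [-8.88024021e-01 -3.76109526e-01  2.64490003e-01]
 [-2.43863501e-01 -1.02402000e-01 -9.64388108e-01]] [-0.55093489 -0.03094933  0.38969727]
```

View pics/scene0.png

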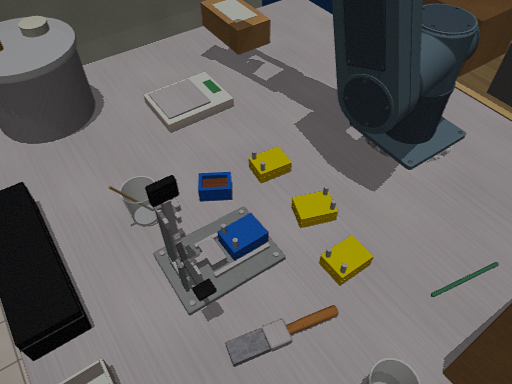

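View pics/top0.png

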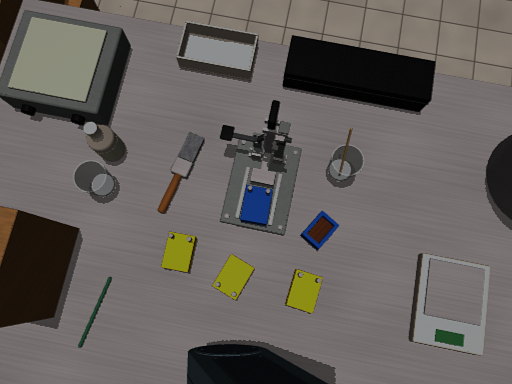

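View pics/wrist0.png

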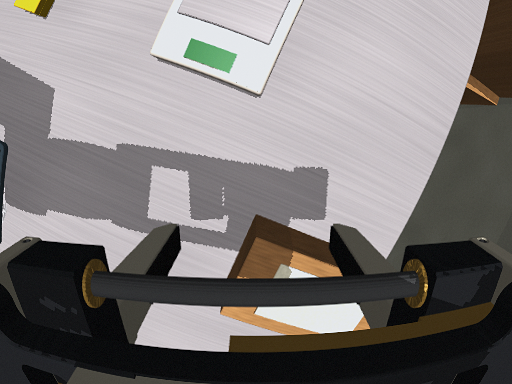

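The scene view shows the press at (215,255), with the black handle at (162,190), the thumb pad at (203,290) and the blue mould at (243,235). In the top view the bed is at (262,185) and the mould at (256,205). I'll enlarge both views.

```bash
python3 - <<'E'
import cv2
a=cv2.imread("pics/top0.png")[90:245,200:350]; cv2.imwrite("pics/topc.png",cv2.resize(a,None,fx=3.8,fy=3.8,interpolation=cv2.INTER_CUBIC))
a=cv2.imread("pics/scene0.png")[165:320,130:300]; cv2.imwrite("pics/scenec.png",cv2.resize(a,None,fx=3.8,fy=3.8,interpolation=cv2.INTER_CUBIC))
E
```

```text
(no output)
```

View pics/topc.png

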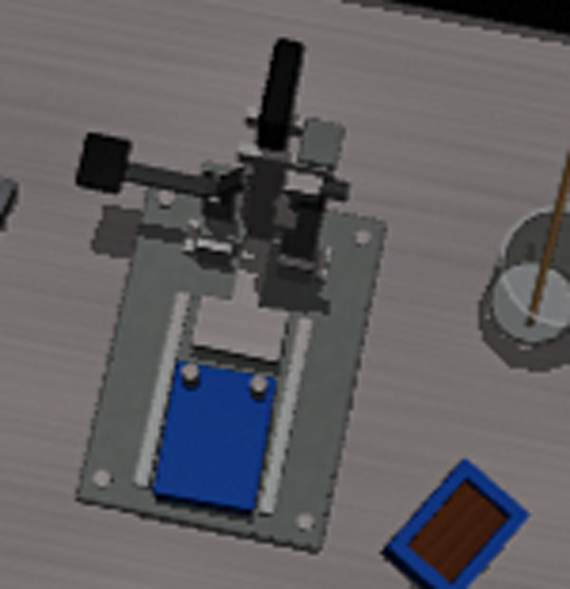

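View pics/scenec.png

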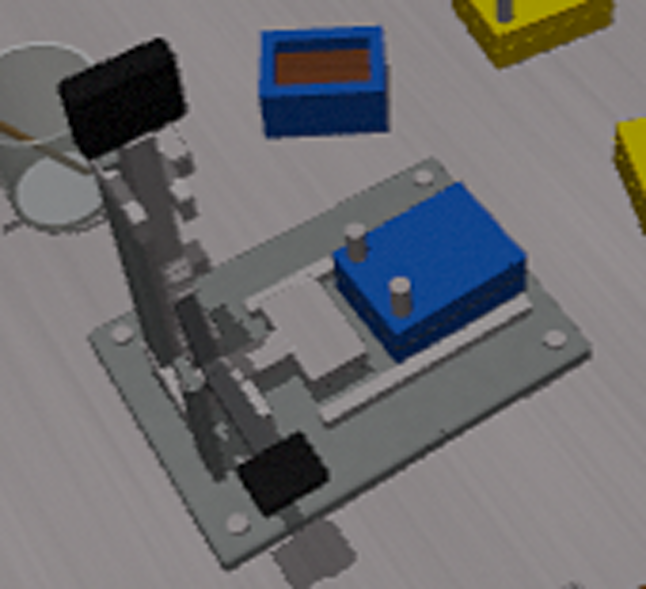

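```bash
cat > h.py <<'E'
import numpy as np,cv2
def load(n): return dict(np.load(n))
def proj(c,X):
    p=(c["R"]@np.asarray(X).T).T+c["t"]; u=(c["intrinsics"]@p.T).T
    return u[:,:2]/u[:,2:]
def ray(c,u,z):
    d=c["R"].T@np.linalg.inv(c["intrinsics"])@np.array([u[0],u[1],1.]); o=-c["R"].T@c["t"]
    return o+d*(z-o[2])/d[2]
def S(p,X):
    X=np.atleast_2d(X).astype(float)/1000; c,s=np.cos(p[2]),np.sin(p[2])
    return np.c_[p[0]+c*X[:,0]-s*X[:,1],p[1]+s*X[:,0]+c*X[:,1],X[:,2]]
E
python3 - <<'E'
from h import *
from scipy.optimize import least_squares
T=load("pics/top0.npz");C=load("pics/scene0.npz")
k=lambda a,o:(np.array(a)+.5)/3.8-.5+o
# near +y, near -y, far -y, far +y
P=[[-105,75,12],[-105,-75,12],[105,-75,12],[105,75,12]]
ut=k([[78,498],[320,549],[387,225],[150,186]],[200,90])
uc=k([[590,348],[435,157],[90,337],[226,562]],[130,165])
f=lambda p:np.r_[(proj(T,S(p,P))-ut)[:3].ravel(),(proj(C,S(p,P))-uc).ravel()]
w=[ray(T,u,.012) for u in ut]; print(np.round(w,4)); print(np.round([ray(C,u,.012) for u in uc],4))
p0=[*np.mean(w,0)[:2],np.arctan2(*(w[2]-w[1])[1::-1])]
r=least_squares(f,p0); print(r.x,np.round(r.fun,2))
np.save("stand.npy",r.x)
p=r.x
for nm,X in dict(handle=[[70,0,234],[70,0,252]],pad=[[70,94,101]]).items():
    print(nm,S(p,X),proj(T,S(p,X)),proj(C,S(p,X)))
# mould top corners via blue mask
print(status:=0)
for n,c in (("top",T),("scene",C)):
    hsv=cv2.cvtColor(c["pixels"],cv2.COLOR_BGR2HSV)
    # top face brighter
    m=((abs(hsv[...,0].astype(int)-113)<12)&(hsv[...,1]>150)&(hsv[...,2]>110)).astype(np.uint8)
    nn,l,st,ce=cv2.connectedComponentsWithStats(m)
    for i in range(1,nn):
        if st[i,4]>100:
            ys,xs=np.where(l==i); q=np.array([ray(c,(x,y),.044) for x,y in zip(xs,ys)])
            rr=cv2.minAreaRect((q[:,:2]*1000).astype(np.float32)); print(n,st[i],rr)
            ce_=np.array(rr[0])/1000-p[:2]; cs,sn=np.cos(p[2]),np.sin(p[2]); print(' stand', cs*ce_[0]+sn*ce_[1], -sn*ce_[0]+cs*ce_[1])
E
```

```text
[[ 0.4765  0.1258  0.012 ]
 [ 0.4748 -0.0215  0.012 ]
 [ 0.6807 -0.0261  0.012 ]
 [ 0.6766  0.1231  0.012 ]]
[[ 0.4803  0.1298  0.012 ]
 [ 0.4763 -0.0172  0.012 ]
 [ 0.6842 -0.0196  0.012 ]
 [ 0.6858  0.1258  0.012 ]]
[ 0.58059458  0.05265598 -0.01543765] [-1.44 -0.42 -0.39  0.09 -0.62 -1.64  1.33 -1.09 -0.2  -1.46 -1.1  -1.53
 -0.42  0.42]
handle [[0.65058624 0.05157539 0.234     ]
 [0.65058624 0.05157539 0.252     ]] [[271.56379517 119.40777252]
 [272.08099281 115.65128895]] [[167.13199009 194.17924474]
 [165.08789287 186.04088495]]
pad [[0.65203732 0.14556419 0.101     ]] [[225.54747028 133.70292076]] [[207.03739813 286.26714526]]
0
top [241 186  31  38 826] ((524.6044921875, 52.75524139404297), (77.45128631591797, 57.25417709350586), 1.3798801898956299)
 stand -0.05598495016963946 -0.0007650754121412266
top [303 211  36  37 268] ((497.6530456542969, -96.52719116210938), (47.894840240478516, 67.79631805419922), 59.077247619628906)
 stand -0.08062870619786583 -0.15044577032279277
scene [198 172  33  18 237] ((503.6123352050781, -88.84827423095703), (48.52198028564453, 66.77118682861328), 57.667457580566406)
 stand -0.07478866650021303 -0.1426757746010804
scene [218 213  50  40 943] ((527.2373657226562, 55.082237243652344), (77.84242248535156, 59.28184509277344), 1.0879650115966797)
 stand -0.05338831229312589 0.0016022869332719429
```

```bash
cat >> h.py <<'E'
from scipy.spatial.transform import Rotation as Ro
def row(pos,yaw,show=True):
    """world TCP target, tool-down with tool x at yaw -> row turn+shift"""
    from plant import status
    s=status.get_state(); R0=Ro.from_quat(s["eef_rot"])
    Rt=Ro.from_matrix(np.array([[np.cos(yaw),np.sin(yaw),0],[np.sin(yaw),-np.cos(yaw),0],[0,0,-1.]]))
    v=(R0.inv()*Rt).as_rotvec(); d=R0.inv().apply(np.array(pos)-s["tool_pos"])
    print(np.round(v,3),np.round(d,4)); return v,d
def stt():
    from plant import status
    s=status.get_state(); print(round(s["time"],2),np.round(s["tool_pos"],4),np.round(Ro.from_quat(s["eef_rot"]).as_matrix()[:2,0],3),np.round(s["ft_force"],2),round(s["opening"],4))
E
python3 - <<'E'
from h import *
stt(); row([0.58,0.05,0.40],-0.0154)
c=load("pics/wrist0.npz"); print("cam",-c["R"].T@c["t"])
E
```

```text
0.15 [ 0.214  -0.5062  0.218 ] [0.921 0.389] [-0.1   0.99 -0.34] 0.0931
[-0.001 -0.     0.415] [ 0.5537 -0.3701 -0.1813]
cam [ 0.28230353 -0.47909009  0.3835733 ]
```

step_arm(
  commands=[
    [0,0,0,0,0,-0.1,1],
    [0,0,0.1,0.1,-0.067,-0.181,1],
    [0,0,0.415,0.554,-0.37,-0.181,1],
    [0,0,0.415,0.554,-0.37,-0.181,1],
    [0,0,0.415,0.554,-0.37,-0.181,1],
    [0,0,0.415,0.554,-0.37,-0.181,1],
    [0,0,0.415,0.554,-0.37,-0.181,1],
    [0,0,0.415,0.554,-0.37,-0.181,1],
    [0,0,0.415,0.554,-0.37,-0.181,1],
    [0,0,0.415,0.554,-0.37,-0.181,1],
    [0,0,0.415,0.554,-0.37,-0.181,1],
    [0,0,0.415,0.554,-0.37,-0.181,1],
    [0,0,0.415,0.554,-0.37,-0.181,1],
    [0,0,0.415,0.554,-0.37,-0.181,1],
    [0,0,0.415,0.554,-0.37,-0.181,1],
    [0,0,0.415,0.554,-0.37,-0.181,1],
    [0,0,0.415,0.554,-0.37,-0.181,1],
    [0,0,0.415,0.554,-0.37,-0.181,1],
    [0,0,0.415,0.554,-0.37,-0.181,1],
  ],
)

```text
time: 2.05
tool_pos: [0.5797, 0.0487, 0.3997]
eef_rot: [1.0, -0.009, -0.0, -0.001]
ft_force: [0.6, -0.4, 0.3]
opening: 0.0931
```

```bash
python3 - <<'E'
from h import *
from plant import imaging
stt()
c=imaging.capture("wrist"); cv2.imwrite("pics/wrist1.png",c["pixels"]); np.savez("pics/wrist1.npz",**c); print(-c["R"].T@c["t"])
E
```

```text
2.05 [0.5797 0.0487 0.3997] [ 1.    -0.017] [ 0.56 -0.44  0.31] 0.0931
[0.6538808  0.04592866 0.56530494]
```

View pics/wrist1.png

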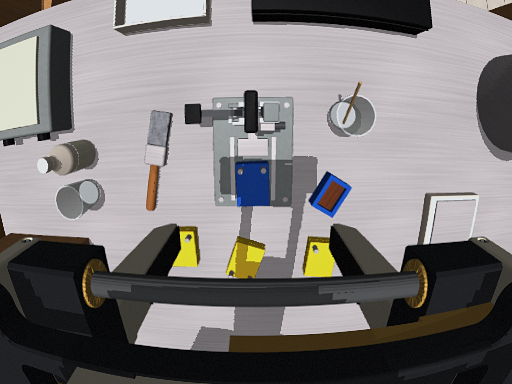

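Wrist view: handle at (250,112), pad at (193,113), bed corners at roughly (213,97), (293,97), (294,206) and (214,206), mould at (253,183). I'll refine the positions from this near-vertical view.

```bash
python3 - <<'E'
import cv2
a=cv2.imread("pics/wrist1.png")[80:220,170:320]; cv2.imwrite("pics/w1c.png",cv2.resize(a,None,fx=4,fy=4,interpolation=cv2.INTER_CUBIC))
E
```

```text
(no output)
```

View pics/w1c.png

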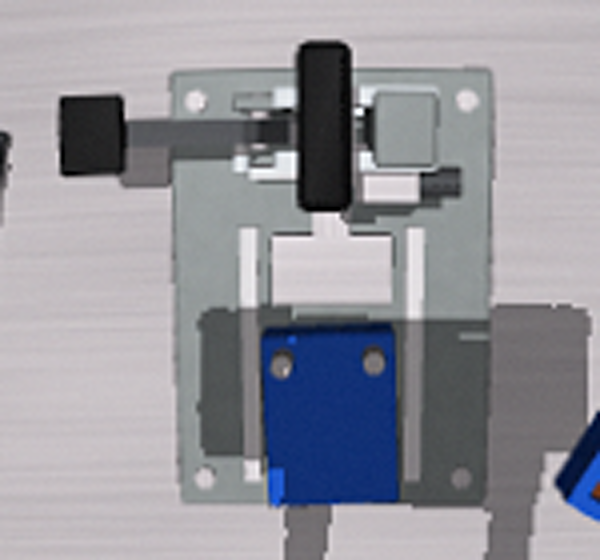

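```bash
cat >> h.py <<'E'
def fray(c,u):
    K=c["intrinsics"]; v=np.array([u[0]-K[0,2],u[1]-K[1,2]])/K[0,0]; r=np.hypot(*v)
    d=np.r_[v*(np.sin(r)/r if r>0 else 1),np.cos(r)]
    return c["R"].T@d, -c["R"].T@c["t"]
def wray(c,u,z):
    d,o=fray(c,u); return o+d*(z-o[2])/d[2]
E
python3 - <<'E'
from h import *
c=load("pics/wrist1.npz"); k=lambda a:(np.array(a)+.5)/4-.5+[170,80]
cor=np.array([wray(c,u,.012) for u in k([[181,503],[489,507],[493,70],[172,72]])]); print(np.round(cor,4))
P=np.array([[-105,75],[-105,-75],[105,-75],[105,75]])/1000
m=cor[:,:2].mean(0); A=cor[:,:2]-m
yaw=np.angle(np.sum((A[:,0]+1j*A[:,1])*np.conj(P[:,0]+1j*P[:,1]))); print("stand",m,yaw); p=[*m,yaw]; np.save("standw.npy",p)
Z=c["z_map"]
def dz(u):
    x,y=np.round(k(u)).astype(int); d,o=fray(c,k(u)); dc=c["R"]@d; return (o+d*Z[y,x]/dc[2])
for u in ([325,127],[92,135],[330,420],[405,130],[300,270],[220,350],[120,400]): print(u,np.round(dz(u),4))
for zt in (.252,.234+.018+.012): print("handle",np.round(sum(wray(c,u,zt) for u in k([[297,42],[353,42],[297,212],[353,212]]))/4,4), np.ptp([wray(c,u,zt) for u in k([[297,42],[353,212]])],axis=0))
print("pad",np.round(sum(wray(c,u,.101) for u in k([[60,95],[125,95],[60,176],[125,176]]))/4,4), "pred",S(p,[70,94,101]),"handle pred",S(p,[70,0,252]))
print("mould far edge",[wray(c,u,.044) for u in k([[262,332],[392,324],[398,500],[268,505]])])
print("dowels",[wray(c,u,.066) for u in k([[283,360],[373,357]])])
E
```

```text
[[ 0.4796  0.1269  0.012 ]
 [ 0.4751 -0.0243  0.012 ]
 [ 0.6853 -0.025   0.012 ]
 [ 0.687   0.1228  0.012 ]]
stand [0.58173996 0.05009607] -0.014541426327083752
[325, 127] [0.6567 0.0497 0.2631]
[92, 135] [0.6584 0.1428 0.1012]
[330, 420] [0.5278 0.0525 0.0435]
[405, 130] [0.6561 0.0261 0.1981]
[300, 270] [0.5951 0.0648 0.0358]
[220, 350] [0.5553 0.1044 0.0125]
[120, 400] [5.294e-01 1.563e-01 2.000e-04]
handle [0.6568 0.0498 0.252 ] [0.04514228 0.01380699 0.        ]
handle [0.6567 0.0496 0.264 ] [0.04341327 0.01327816 0.        ]
pad [0.6582 0.1428 0.101 ] pred [[0.65309941 0.14306826 0.101     ]] handle pred [[0.65173256 0.0490782  0.252     ]]
mould far edge [array([0.56866447, 0.08198176, 0.044     ]), array([0.57127466, 0.024253  , 0.044     ]), array([0.48960155, 0.02196706, 0.044     ]), array([0.48815663, 0.08182272, 0.044     ])]
dowels [array([0.55994896, 0.0718325 , 0.066     ]), array([0.5606024 , 0.03339032, 0.066     ])]
```

```bash
python3 - <<'E'
from h import *
c=load("pics/wrist1.npz"); k=lambda a:(np.array(a)+.5)/4-.5+[170,80]
print("guides",np.round([wray(c,u,.02) for u in k([[248,229],[252,479],[415,229],[411,480]])],4))
print("col top",np.round([wray(c,u,.194) for u in k([[372,92],[438,92],[438,165]])],4))
print("foot near edge",np.round([wray(c,u,.036) for u in k([[271,303],[392,303],[271,235],[392,235]])],4))
row([0.656,0.0495,0.34],-0.0145);row([0.656,0.0495,0.229],-0.0145);
E
```

```text
guides [[0.6129 0.0888 0.02  ]
 [0.4937 0.0907 0.02  ]
 [0.6116 0.0123 0.02  ]
 [0.492  0.0146 0.02  ]]
col top [[0.6681 0.0359 0.194 ]
 [0.668  0.0155 0.194 ]
 [0.6451 0.0157 0.194 ]]
foot near edge [[0.5805 0.0781 0.036 ]
 [0.5796 0.0238 0.036 ]
 [0.6112 0.0773 0.036 ]
 [0.6102 0.0236 0.036 ]]
[-0.001  0.    -0.003] [ 0.0762 -0.0021  0.0598]
[-0.001  0.    -0.003] [ 0.0762 -0.0019  0.1708]
```

step_arm(
  commands=[
    [0,0,-0.003,0.05,-0.001,0.0,1],
    [0,0,-0.003,0.0765,-0.002,0.03,1],
    [0,0,-0.003,0.0765,-0.002,0.08,1],
    [0,0,-0.003,0.0765,-0.002,0.12,1],
    [0,0,-0.003,0.0765,-0.002,0.15,1],
    [0,0,-0.003,0.0765,-0.002,0.168,1],
    [0,0,-0.003,0.0765,-0.002,0.168,1],
    [0,0,-0.003,0.0765,-0.002,0.168,1],
  ],
)

```text
time: 2.9
tool_pos: [0.6563, 0.0486, 0.2326]
eef_rot: [1.0, -0.008, 0.0, -0.001]
ft_force: [0.8, 0.1, 0.2]
opening: 0.0932
```

```bash
python3 - <<'E'
from h import *
stt()
E
```

```text
2.9 [0.6563 0.0486 0.2326] [ 1.    -0.016] [0.8  0.07 0.15] 0.0932
```

step_arm(
  commands=[
    [0,0,0,0,-0.0012,0,0.5],
    [0,0,0,0,-0.0012,0,0],
    [0,0,0,0,-0.0012,0,0],
    [0,0,0,0,-0.0012,0,0],
    [0,0,0,0,-0.0012,0,0],
    [0,0,0,0,-0.0012,0,0],
    [0,0,0,0,-0.0012,0,0],
    [0,0,0,0,-0.0012,0,0],
  ],
  newtons=40,
)

```text
time: 3.7
tool_pos: [0.6563, 0.0498, 0.2325]
eef_rot: [1.0, -0.008, 0.0, -0.001]
ft_force: [-0.5, -0.4, 0.7]
opening: 0.0335
```

step_arm(
  commands=[
    [0,0,0,0,-0.0012,0,0],
    [0,0,0,0,-0.0012,0,0],
    [0,0,0,0,-0.0012,0,0],
    [0,0,0,0,-0.0012,0,0],
    [0,0,0,0,-0.0012,0,0],
    [0,0,0,0,-0.0012,0,0],
  ],
)

```text
time: 4.3
tool_pos: [0.6563, 0.0515, 0.2325]
eef_rot: [1.0, -0.008, 0.0, -0.001]
ft_force: [-0.4, 3.8, -0.3]
opening: 0.0136
```

step_arm(
  commands=[
    [0,0,0,0,0,-0.003,0],
    [0,0,0,0,0,-0.006,0],
    [0,0,0,0,0,-0.009,0],
    [0,0,0,0,0,-0.012,0],
    [0,0,0,0,0,-0.015,0],
    [0,0,0,0,0,-0.018,0],
    [0,0,0,0,0,-0.021,0],
    [0,0,0,0,0,-0.024,0],
    [0,0,0,0,0,-0.027,0],
    [0,0,0,0,0,-0.03,0],
    [0,0,0,0,0,-0.033,0],
    [0,0,0,0,0,-0.036,0],
    [0,0,0,0,0,-0.039,0],
    [0,0,0,0,0,-0.042,0],
    [0,0,0,0,0,-0.045,0],
    [0,0,0,0,0,-0.045,0],
  ],
)

```text
time: 5.9
tool_pos: [0.6563, 0.0515, 0.2784]
eef_rot: [1.0, -0.008, 0.0, -0.001]
ft_force: [2.1, 3.0, -6.1]
opening: 0.0139
```

step_arm(
  commands=[
    [0,0,0,0,0,-0.001,0],
    [0,0,0,0,0,-0.002,0],
    [0,0,0,0,0,-0.003,0],
    [0,0,0,0,0,-0.004,0],
    [0,0,0,0,0,-0.0045,0],
    [0,0,0,0,0,-0.0045,0],
  ],
)

```text
time: 6.5
tool_pos: [0.6563, 0.0515, 0.2828]
eef_rot: [1.0, -0.008, 0.0, -0.001]
ft_force: [2.0, 2.4, -8.0]
opening: 0.014
```

step_arm(
  commands=[
    [0,0,0,0,0,-0.0003,0],
    [0,0,0,0,0,-0.0006,0],
    [0,0,0,0,0,-0.0009,0],
  ],
)

```text
time: 6.8
tool_pos: [0.6563, 0.0515, 0.2835]
eef_rot: [1.0, -0.008, 0.0, -0.001]
ft_force: [2.9, 2.6, -8.7]
opening: 0.0139
```

step_arm(
  commands=[
    [0,0,0,0,0,-0.0003,0],
    [0,0,0,0,0,-0.0006,0],
    [0,0,0,0,0,-0.0006,0],
  ],
)

```text
time: 7.1
tool_pos: [0.6563, 0.0515, 0.2841]
eef_rot: [1.0, -0.008, 0.0, -0.001]
ft_force: [2.3, 2.7, -9.2]
opening: 0.0133
```

step_arm(
  commands=[
    [0,0,0,0,0,-0.0003,0],
    [0,0,0,0,0,-0.0006,0],
    [0,0,0,0,0,-0.0006,0],
  ],
)

```text
time: 7.4
tool_pos: [0.6563, 0.0515, 0.2847]
eef_rot: [1.0, -0.008, 0.0, -0.001]
ft_force: [2.2, 4.0, -8.8]
opening: 0.0141
```

step_arm(
  commands=[
    [0,0,0,0,0,-0.0003,0],
    [0,0,0,0,0,-0.0006,0],
    [0,0,0,0,0,-0.0006,0],
  ],
)

```text
time: 7.7
tool_pos: [0.6563, 0.0515, 0.2854]
eef_rot: [1.0, -0.008, 0.0, -0.001]
ft_force: [3.2, 3.1, -9.0]
opening: 0.0138
```

step_arm(
  commands=[
    [0,0,0,0,0,-0.0003,0],
    [0,0,0,0,0,-0.0006,0],
    [0,0,0,0,0,-0.0006,0],
  ],
)

```text
time: 8.0
tool_pos: [0.6563, 0.0515, 0.286]
eef_rot: [1.0, -0.008, 0.0, -0.001]
ft_force: [3.2, 2.8, -8.1]
opening: 0.0136
```

step_arm(
  commands=[
    [0,0,0,0,0,-0.0003,0],
    [0,0,0,0,0,-0.0006,0],
    [0,0,0,0,0,-0.0006,0],
  ],
)

```text
time: 8.3
tool_pos: [0.6563, 0.0515, 0.2866]
eef_rot: [1.0, -0.008, 0.0, -0.001]
ft_force: [2.9, 2.9, -9.7]
opening: 0.0138
```

step_arm(
  commands=[
    [0,0,0,0,0,-0.0003,0],
    [0,0,0,0,0,-0.0006,0],
    [0,0,0,0,0,-0.0006,0],
  ],
)

```text
time: 8.6
tool_pos: [0.6563, 0.0515, 0.2873]
eef_rot: [1.0, -0.008, 0.0, -0.001]
ft_force: [2.4, 2.1, -9.2]
opening: 0.0141
```

step_arm(
  commands=[
    [0,0,0,0,0,-0.0003,0],
    [0,0,0,0,0,-0.0006,0],
    [0,0,0,0,0,-0.0006,0],
  ],
)

```text
time: 8.9
tool_pos: [0.6563, 0.0514, 0.2879]
eef_rot: [1.0, -0.008, 0.0, -0.001]
ft_force: [2.5, 2.5, -9.4]
opening: 0.0136
```

step_arm(
  commands=[
    [0,0,0,0,0,-0.0003,0],
    [0,0,0,0,0,-0.0006,0],
    [0,0,0,0,0,-0.0006,0],
  ],
)

```text
time: 9.2
tool_pos: [0.6563, 0.0515, 0.2885]
eef_rot: [1.0, -0.008, 0.0, -0.001]
ft_force: [2.9, 3.3, -9.5]
opening: 0.0137
```

step_arm(
  commands=[
    [0,0,0,0,0,-0.0003,0],
    [0,0,0,0,0,-0.0006,0],
    [0,0,0,0,0,-0.0006,0],
  ],
)

```text
time: 9.5
tool_pos: [0.6563, 0.0515, 0.2892]
eef_rot: [1.0, -0.008, 0.0, -0.001]
ft_force: [2.0, 3.1, -9.2]
opening: 0.0135
```

step_arm(
  commands=[
    [0,0,0,0,0,-0.0003,0],
    [0,0,0,0,0,-0.0006,0],
    [0,0,0,0,0,-0.0006,0],
  ],
)

```text
time: 9.8
tool_pos: [0.6563, 0.0515, 0.29]
eef_rot: [1.0, -0.008, 0.0, -0.001]
ft_force: [3.6, 3.9, -8.7]
opening: 0.0141
```

step_arm(
  commands=[
    [0,0,0,0,0,-0.0003,0],
    [0,0,0,0,0,-0.0006,0],
    [0,0,0,0,0,-0.0006,0],
  ],
)

```text
time: 10.1
tool_pos: [0.6563, 0.0515, 0.29]
eef_rot: [1.0, -0.008, -0.0, -0.001]
ft_force: [4.5, 3.0, -13.1]
opening: 0.0139
```

step_arm(
  commands=[
    [0,0,0,0,0,-0.0003,0],
    [0,0,0,0,0,-0.0006,0],
    [0,0,0,0,0,-0.0006,0],
  ],
)

```text
time: 10.4
tool_pos: [0.6562, 0.0515, 0.29]
eef_rot: [1.0, -0.008, -0.0, -0.001]
ft_force: [3.8, 3.9, -12.7]
opening: 0.0137
```

step_arm(
  commands=[
    [0,0,0,0,0,-0.0006,0],
    [0,0,0,0,0,-0.0009,0],
    [0,0,0,0,0,-0.0009,0],
    [0,0,0,0,0,-0.0009,0],
  ],
)

```text
time: 10.8
tool_pos: [0.6562, 0.0514, 0.29]
eef_rot: [1.0, -0.008, -0.001, -0.001]
ft_force: [3.9, 2.2, -15.9]
opening: 0.0136
```

step_arm(
  commands=[
    [0,0,0,0,0,0.002,0],
    [0,0,0,0,0,0.004,0],
    [0,0,0,0,0,0.006,0],
    [0,0,0,0,0,0.0075,0],
    [0,0,0,0,0,0.009,0],
    [0,0,0,0,0,0.0093,0],
    [0,0,0,0,0,0.0093,0],
  ],
)

```text
time: 11.5
tool_pos: [0.6563, 0.0515, 0.2807]
eef_rot: [1.0, -0.008, -0.001, -0.001]
ft_force: [1.9, 3.0, -3.4]
opening: 0.0138
```

step_arm(
  commands=[
    [0,0,0,0,0,0.0004,0],
    [0,0,0,0,0,0.0008,0],
    [0,0,0,0,0,0.0008,0],
  ],
)

```text
time: 11.8
tool_pos: [0.6563, 0.0515, 0.2805]
eef_rot: [1.0, -0.008, -0.001, -0.001]
ft_force: [0.0, 2.6, -0.0]
opening: 0.0137
```

Resting on the pawl at about 60 mm. Now I release slowly and rise.

step_arm(
  commands=[
    [0,0,0,0,0,0,0.3],
    [0,0,0,0,0,0,0.6],
    [0,0,0,0,0,0,1],
    [0,0,0,0,0,0,1],
    [0,0,0,0,0,0,1],
    [0,0,0,0,0,0,1],
    [0,0,0,0,0,0,1],
    [0,0,0,0,0,-0.02,1],
    [0,0,0,0,0,-0.05,1],
    [0,0,0,0,0,-0.08,1],
    [0,0,0,0,0,-0.08,1],
    [0,0,0,-0.05,0,-0.08,1],
    [0,0,0,-0.1,0,-0.08,1],
    [0,0,0,-0.15,0,-0.08,1],
    [0,0,0,-0.15,0,-0.08,1],
    [0,0,0,-0.15,0,-0.08,1],
  ],
)

```text
time: 13.4
tool_pos: [0.5056, 0.0538, 0.361]
eef_rot: [1.0, -0.008, 0.0, -0.001]
ft_force: [0.1, 0.2, 0.4]
opening: 0.093
```

```bash
python3 - <<'E'
from h import *
from plant import imaging
stt()
c=imaging.capture("wrist"); cv2.imwrite("pics/wrist2.png",c["pixels"]); np.savez("pics/wrist2.npz",**c); print(-c["R"].T@c["t"])
a=c["pixels"][30:170,170:330]; cv2.imwrite("pics/w2c.png",cv2.resize(a,None,fx=4,fy=4,interpolation=cv2.INTER_CUBIC))
E
```

```text
13.4 [0.5056 0.0538 0.361 ] [ 1.    -0.015] [0.06 0.15 0.43] 0.093
[0.5795577  0.05108955 0.52662488]
```

View pics/wrist2.png

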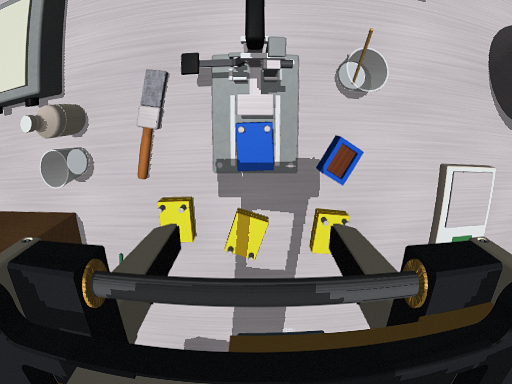

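View pics/w2c.png

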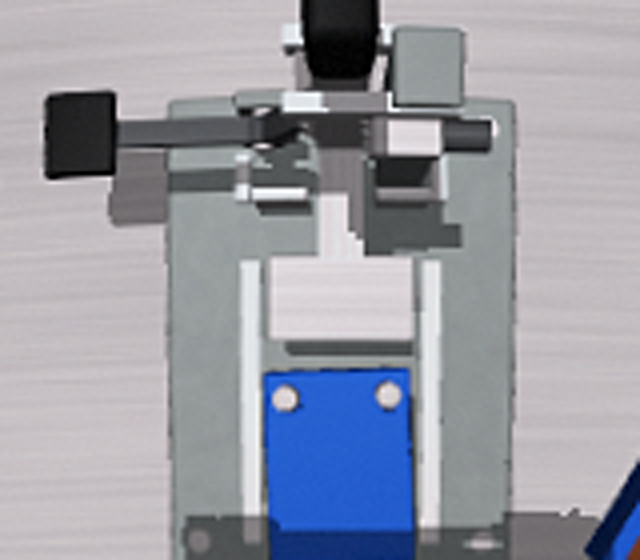

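```bash
python3 - <<'E'
from h import *
from plant import status
print(np.round(status.get_state()["q"],3))
c=load("pics/wrist2.npz"); k=lambda a:(np.array(a)+.5)/4-.5+[170,30]
h=cv2.cvtColor(c["pixels"],cv2.COLOR_BGR2HSV)
m=((abs(h[...,0].astype(int)-28)<8)&(h[...,1]>150)&(h[...,2]>60)).astype(np.uint8)
n,l,st,_=cv2.connectedComponentsWithStats(m)
for i in range(1,n):
    if st[i,4]>80:
        ys,xs=np.where(l==i); q=np.array([wray(c,(x,y),.0) for x,y in zip(xs,ys)]);print("yellow",q.min(0),q.max(0))
print("dowels",[wray(c,u,.066) for u in k([[284,398],[389,396]])])
print("mould far",[wray(c,u,.044) for u in k([[265,375],[411,371]])])
m=((abs(h[...,0].astype(int)-113)<12)&(h[...,1]>150)).astype(np.uint8)
n,l,st,_=cv2.connectedComponentsWithStats(m)
for i in range(1,n):
    if st[i,4]>80:
        ys,xs=np.where(l==i); q=np.array([wray(c,(x,y),.044) for x,y in zip(xs,ys)]);print("blue",cv2.minAreaRect((q[:,:2]*1000).astype(np.float32)))
Z=c["z_map"]; 
def dz(u):
    x,y=np.round(k(u)).astype(int); d,o=fray(c,k(u)); dc=c["R"]@d; return (o+d*Z[y,x]/dc[2])
print("foot",dz([340,300]),"pad",dz([80,135]),"handle",dz([340,20]))
print("foot edge",[wray(c,u,.084) for u in k([[270,340],[413,340],[270,257],[413,257]])])
print("guides",np.round([wray(c,u,.02) for u in k([[250,262],[432,262]])],4))
print("pad",np.round(sum(wray(c,u,.101) for u in k([[45,95],[115,95],[45,180],[115,180]]))/4,4))
E
```

```text
[-0.115  0.127  1.359  0.002  1.655  1.471]
yellow [0.34044181 0.17080428 0.        ] [0.43101611 0.24040964 0.        ]
yellow [0.30097364 0.03086796 0.        ] [0.4083175  0.11345195 0.        ]
yellow [ 0.30932437 -0.12789516  0.        ] [ 0.40388867 -0.05358278  0.        ]
dowels [array([0.5569737 , 0.07328084, 0.066     ]), array([0.55715603, 0.03285429, 0.066     ])]
mould far [array([0.56542557, 0.08181909, 0.044     ]), array([0.56619577, 0.02301809, 0.044     ])]
blue ((527.6829223632812, 52.56391143798828), (79.31083679199219, 59.41314697265625), 1.3968313932418823)
blue ((504.89276123046875, -90.74451446533203), (57.538124084472656, 67.82601928710938), 59.06507110595703)
foot [0.5940203  0.05117396 0.08285221] pad [0.65733704 0.14290634 0.10210452] handle [0.63890269 0.05037703 0.31050904]
foot edge [array([0.57959565, 0.07715819, 0.084     ]), array([0.57885343, 0.02450814, 0.084     ]), array([0.61056575, 0.07659241, 0.084     ]), array([0.60982713, 0.02418871, 0.084     ])]
guides [[0.6132 0.0887 0.02  ]
 [0.6121 0.0123 0.02  ]]
pad [0.6568 0.1433 0.101 ]
```

step_arm(
  commands=[
    [0,0,-0.15,-0.01,0,0,0.22],
    [0,0,-0.3,-0.02,0,0,0.22],
    [0,0,-0.45,-0.03,0,0.02,0.22],
    [0,0,-0.6,-0.04,0,0.04,0.22],
    [0,0,-0.75,-0.045,0,0.06,0.22],
    [0,0,-0.9,-0.045,0,0.08,0.22],
    [0,0,-1.05,-0.045,0,0.1,0.22],
    [0,0,-1.2,-0.045,0,0.12,0.22],
    [0,0,-1.35,-0.045,0,0.14,0.22],
    [0,0,-1.5,-0.045,0,0.14,0.22],
    [0,0,-1.6,-0.045,0,0.14,0.22],
    [0,0,-1.6,-0.045,0,0.14,0.22],
  ],
)

```text
time: 14.65
tool_pos: [0.4634, 0.0542, 0.2203]
eef_rot: [0.702, 0.712, 0.001, -0.001]
ft_force: [-0.2, -0.1, -0.6]
opening: 0.0205
```

```bash
python3 - <<'E'
from h import *
stt(); row([.46,.052,.10],np.pi-.0145)
E
```

```text
14.65 [0.4634 0.0542 0.2203] [-0.015  1.   ] [-0.15 -0.08 -0.57] 0.0205
[ 1.000e-03 -1.000e-03 -1.542e+00] [-0.0024 -0.0034  0.1202]
```

step_arm(
  commands=[
    [0,0,-0.15,0,0,0,0.22],
    [0,0,-0.3,0,0,0,0.22],
    [0,0,-0.45,0,0,0.01,0.22],
    [0,0,-0.6,-0.002,-0.003,0.02,0.22],
    [0,0,-0.75,-0.002,-0.003,0.04,0.22],
    [0,0,-0.9,-0.002,-0.003,0.06,0.22],
    [0,0,-1.05,-0.002,-0.003,0.08,0.22],
    [0,0,-1.2,-0.002,-0.003,0.1,0.22],
    [0,0,-1.35,-0.002,-0.003,0.12,0.22],
    [0,0,-1.5,-0.002,-0.003,0.12,0.22],
    [0,0,-1.542,-0.002,-0.003,0.12,0.22],
    [0,0,-1.542,-0.002,-0.003,0.12,0.22],
  ],
)

```text
time: 15.85
tool_pos: [0.4615, 0.0522, 0.0998]
eef_rot: [0.008, 1.0, 0.001, -0.0]
ft_force: [1.0, 0.7, 0.5]
opening: 0.0204
```

```bash
python3 - <<'E'
from h import *
from plant import imaging
stt(); row([.465,.0525,.024],np.pi-.0145)
for n in ("scene","top"):
    c=imaging.capture(n); cv2.imwrite(f"pics/{n}3.png",c["pixels"])
E
```

```text
15.85 [0.4615 0.0522 0.0998] [-1.     0.017] [0.96 0.7  0.54] 0.0204
[ 0.002 -0.    -0.002] [-0.0036  0.0002  0.0758]
```

View pics/scene3.png

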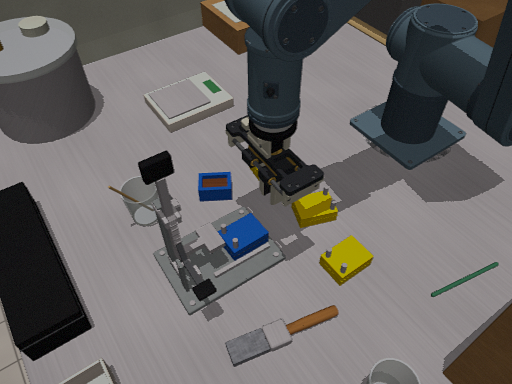

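step_arm(
  commands=[
    [0,0,0,-0.002,0,0.03,0.22],
    [0,0,0,-0.003,0,0.06,0.22],
    [0,0,0,-0.003,0,0.076,0.22],
    [0,0,0,-0.003,0,0.076,0.22],
    [0,0,0,-0.003,0,0.076,0.22],
  ],
)

```text
time: 16.45
tool_pos: [0.4647, 0.0523, 0.0244]
eef_rot: [0.009, 1.0, 0.001, 0.0]
ft_force: [-0.3, -0.4, 0.9]
opening: 0.0207
```

step_arm(
  commands=[
    [0,0,0,-0.003,0,0,0.22],
    [0,0,0,-0.006,0,0,0.22],
    [0,0,0,-0.009,0,0,0.22],
    [0,0,0,-0.012,0,0,0.22],
    [0,0,0,-0.015,0,0,0.22],
    [0,0,0,-0.018,0,0,0.22],
    [0,0,0,-0.021,0,0,0.22],
    [0,0,0,-0.024,0,0,0.22],
    [0,0,0,-0.027,0,0,0.22],
    [0,0,0,-0.03,0,0,0.22],
    [0,0,0,-0.033,0,0,0.22],
  ],
)

```text
time: 17.55
tool_pos: [0.498, 0.0516, 0.0243]
eef_rot: [0.009, 1.0, 0.001, 0.0]
ft_force: [-1.6, 0.5, -0.0]
opening: 0.0207
```

step_arm(
  commands=[
    [0,0,0,-0.003,0,0,0.22],
    [0,0,0,-0.006,0,0,0.22],
    [0,0,0,-0.009,0,0,0.22],
    [0,0,0,-0.012,0,0,0.22],
    [0,0,0,-0.015,0,0,0.22],
    [0,0,0,-0.018,0,0,0.22],
    [0,0,0,-0.021,0,0,0.22],
    [0,0,0,-0.024,0,0,0.22],
    [0,0,0,-0.027,0,0,0.22],
    [0,0,0,-0.03,0,0,0.22],
    [0,0,0,-0.033,0,0,0.22],
    [0,0,0,-0.035,0,0,0.22],
    [0,0,0,-0.036,0,0,0.22],
  ],
)

```text
time: 18.85
tool_pos: [0.5342, 0.0509, 0.0243]
eef_rot: [0.009, 1.0, 0.001, 0.0]
ft_force: [-2.1, -0.3, 0.5]
opening: 0.0205
```

```bash
python3 - <<'E'
from h import *
from plant import imaging
stt()
c=imaging.capture("top"); cv2.imwrite("pics/top4.png",c["pixels"]); 
a=c["pixels"][90:245,200:350]; cv2.imwrite("pics/top4c.png",cv2.resize(a,None,fx=3.8,fy=3.8,interpolation=cv2.INTER_CUBIC))
E
```

```text
18.85 [0.5342 0.0509 0.0243] [-1.     0.019] [-2.09 -0.26  0.54] 0.0205
```

View pics/top4c.png

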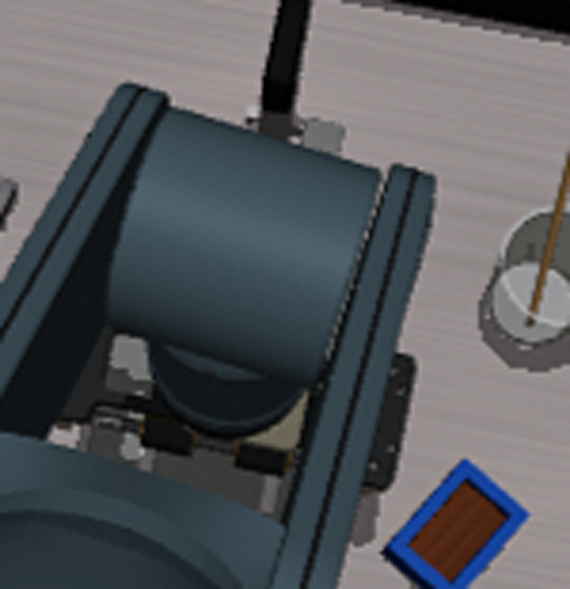

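```bash
python3 - <<'E'
from h import *
from plant import imaging
c=imaging.capture("scene"); cv2.imwrite("pics/scene4.png",c["pixels"][50:330,100:400].repeat(2,0).repeat(2,1))
E
```

```text
(no output)
```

View pics/scene4.png

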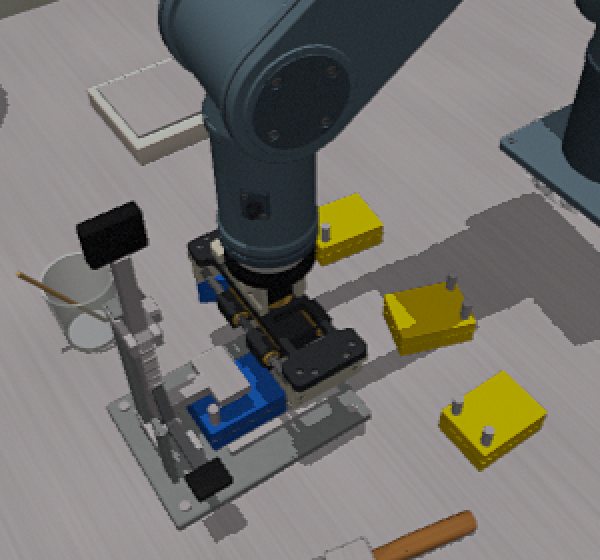

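step_arm(
  commands=[
    [0,0,0,-0.001,0,0,0.22],
    [0,0,0,-0.002,0,0,0.22],
    [0,0,0,-0.003,0,0,0.22],
    [0,0,0,-0.004,0,0,0.22],
  ],
)

```text
time: 19.35
tool_pos: [0.5384, 0.0509, 0.0243]
eef_rot: [0.009, 1.0, 0.001, 0.0]
ft_force: [-1.6, 0.8, 0.5]
opening: 0.0206
```

step_arm(
  commands=[
    [0,0,0,-0.0005,0,0,0.22],
    [0,0,0,-0.001,0,0,0.22],
  ],
)

```text
time: 19.55
tool_pos: [0.5393, 0.0509, 0.0243]
eef_rot: [0.009, 1.0, 0.001, 0.0]
ft_force: [-3.0, 0.4, 0.8]
opening: 0.0208
```

step_arm(
  commands=[
    [0,0,0,-0.0005,0,0,0.22],
    [0,0,0,-0.001,0,0,0.22],
  ],
)

```text
time: 19.75
tool_pos: [0.5404, 0.0508, 0.0243]
eef_rot: [0.009, 1.0, 0.001, 0.0]
ft_force: [-2.4, 0.3, 0.3]
opening: 0.0205
```

step_arm(
  commands=[
    [0,0,0,-0.0005,0,0,0.22],
    [0,0,0,-0.001,0,0,0.22],
  ],
)

```text
time: 19.95
tool_pos: [0.5414, 0.0508, 0.0243]
eef_rot: [0.009, 1.0, 0.001, 0.0]
ft_force: [-2.2, 0.7, 0.4]
opening: 0.0202
```

step_arm(
  commands=[
    [0,0,0,-0.0005,0,0,0.22],
    [0,0,0,-0.001,0,0,0.22],
  ],
)

```text
time: 20.15
tool_pos: [0.5425, 0.0508, 0.0243]
eef_rot: [0.009, 1.0, 0.001, 0.0]
ft_force: [-1.5, 0.9, 1.1]
opening: 0.0205
```

step_arm(
  commands=[
    [0,0,0,-0.0005,0,0,0.22],
    [0,0,0,-0.001,0,0,0.22],
  ],
)

```text
time: 20.35
tool_pos: [0.5435, 0.0508, 0.0243]
eef_rot: [0.009, 1.0, 0.001, 0.0]
ft_force: [-1.3, 0.0, -0.7]
opening: 0.0205
```

step_arm(
  commands=[
    [0,0,0,-0.0005,0,0,0.22],
    [0,0,0,-0.001,0,0,0.22],
  ],
)

```text
time: 20.55
tool_pos: [0.5446, 0.0507, 0.0243]
eef_rot: [0.009, 1.0, 0.001, 0.0]
ft_force: [-2.1, -0.8, 0.7]
opening: 0.0203
```

step_arm(
  commands=[
    [0,0,0,-0.0005,0,0,0.22],
    [0,0,0,-0.001,0,0,0.22],
  ],
)

```text
time: 20.75
tool_pos: [0.5456, 0.0507, 0.0243]
eef_rot: [0.009, 1.0, 0.001, 0.0]
ft_force: [-1.6, -0.3, 1.3]
opening: 0.0207
```

step_arm(
  commands=[
    [0,0,0,-0.0005,0,0,0.22],
    [0,0,0,-0.001,0,0,0.22],
  ],
)

```text
time: 20.95
tool_pos: [0.546, 0.0507, 0.0243]
eef_rot: [0.009, 1.0, 0.001, -0.0]
ft_force: [-5.3, -1.4, 3.9]
opening: 0.0208
```

step_arm(
  commands=[
    [0,0,0,-0.0006,0,0,0.22],
    [0,0,0,-0.0008,0,0,0.22],
    [0,0,0,-0.0008,0,0,0.22],
  ],
)

```text
time: 21.25
tool_pos: [0.546, 0.0507, 0.0243]
eef_rot: [0.009, 1.0, 0.001, -0.001]
ft_force: [-4.9, 0.4, 4.0]
opening: 0.0206
```

step_arm(
  commands=[
    [0,0,0,-0.0008,0,0,0.22],
    [0,0,0,-0.0014,0,0,0.22],
    [0,0,0,-0.0014,0,0,0.22],
    [0,0,0,-0.0014,0,0,0.22],
  ],
)

```text
time: 21.65
tool_pos: [0.5459, 0.0507, 0.0243]
eef_rot: [0.009, 1.0, 0.001, -0.003]
ft_force: [-7.2, -0.4, 5.7]
opening: 0.0203
```

step_arm(
  commands=[
    [0,0,0,0.002,0,0,0.22],
    [0,0,0,0.01,0,0,0.22],
    [0,0,0,0.03,0,0,0.22],
    [0,0,0,0.06,0,-0.02,0.22],
    [0,0,0,0.06,0,-0.07,0.22],
    [0,0,0,0.06,0,-0.12,0.22],
    [0,0,0.1,0.07,0,-0.17,0.1],
    [0,0,0.25,0.08,0,-0.22,0],
    [0,0,0.4,0.08,0,-0.27,0],
    [0,0,0.55,0.08,0,-0.32,0],
    [0,0,0.7,0.08,0,-0.35,0],
    [0,0,0.85,0.08,0,-0.35,0],
    [0,0,1.0,0.08,0,-0.35,0],
    [0,0,1.15,0.08,0,-0.35,0],
    [0,0,1.3,0.08,0,-0.35,0],
    [0,0,1.45,0.08,0,-0.35,0],
    [0,0,1.57,0.08,0,-0.35,0],
    [0,0,1.57,0.08,0,-0.35,0],
  ],
)

```text
time: 23.45
tool_pos: [0.4679, 0.0516, 0.3748]
eef_rot: [0.714, 0.701, -0.001, -0.002]
ft_force: [-0.4, 0.5, -0.1]
opening: 0.0006
```

```bash
python3 - <<'E'
from h import *
from plant import imaging
stt()
for n in ("top","scene","wrist"):
    c=imaging.capture(n); np.savez(f"pics/{n}5.npz",**c); cv2.imwrite(f"pics/{n}5.png",c["pixels"])
c=load("pics/top5.npz")
a=c["pixels"][90:245,200:350]; b=cv2.resize(a,None,fx=3.8,fy=3.8,interpolation=cv2.INTER_CUBIC); cv2.imwrite("pics/top5c.png",b)
a=load("pics/scene5.npz")["pixels"][140:320,130:300];cv2.imwrite("pics/scene5c.png",cv2.resize(a,None,fx=3.3,fy=3.3,interpolation=cv2.INTER_CUBIC))
E
```

```text
23.45 [0.4679 0.0516 0.3748] [0.018 1.   ] [-0.36  0.46 -0.13] 0.0006
```

View pics/top5.png

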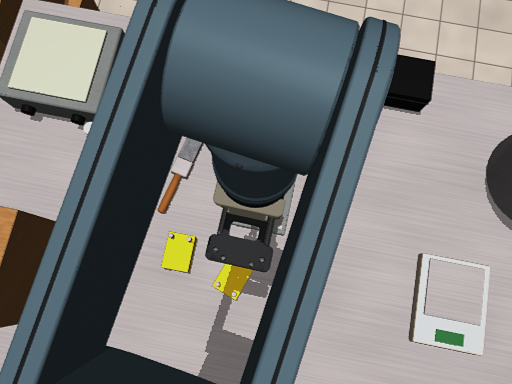

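View pics/scene5c.png

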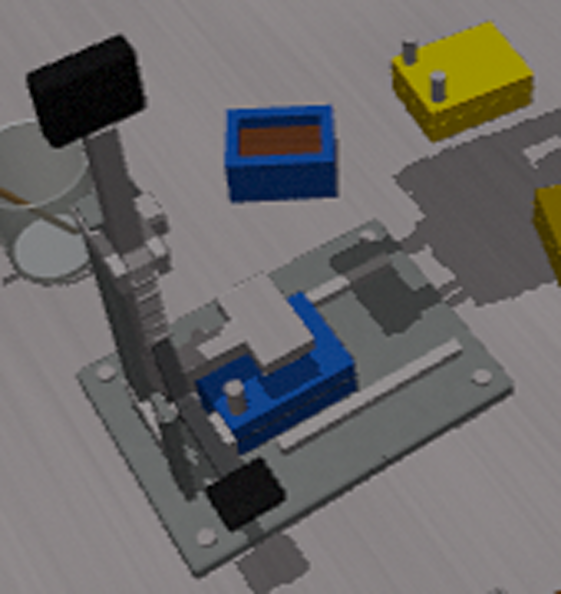

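View pics/wrist5.png

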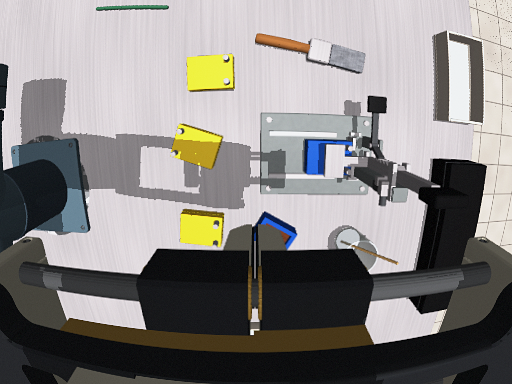

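```bash
python3 - <<'E'
from h import *
c=load("pics/wrist5.npz")
h=cv2.cvtColor(c["pixels"],cv2.COLOR_BGR2HSV)
m=((abs(h[...,0].astype(int)-113)<12)&(h[...,1]>150)).astype(np.uint8)
n,l,st,_=cv2.connectedComponentsWithStats(m)
for i in range(1,n):
    if st[i,4]>80:
        ys,xs=np.where(l==i); q=np.array([wray(c,(x,y),.044) for x,y in zip(xs,ys)])[:,:2]
        if q[:,1].mean()<0: continue
        e=[]
        for r in sorted(set(ys)):
            e.append(q[ys==r][np.argmin(q[ys==r][:,0])])
        e=np.array(e)[4:-4]; f=np.polyfit(e[:,1],e[:,0],1); print("near edge x at y=.051",np.polyval(f,.051),"slope",f[0],"y range",q[:,1].min(),q[:,1].max())
row([.657,.147,.375],np.pi/2-.0145); row([.657,.147,.112],np.pi/2-.0145)
E
```

```text
near edge x at y=.051 0.5530568880217422 slope -0.010464189433367169 y range 0.0234753358217539 0.08150254126251669
[-0.005 -0.002  0.   ] [ 0.0981  0.1878 -0.001 ]
[-0.005 -0.002  0.   ] [0.0977 0.189  0.262 ]
```

step_arm(
  commands=[
    [0,0,0,0.025,0.048,-0.02,0],
    [0,0,0,0.049,0.094,-0.02,0],
    [0,0,0,0.074,0.141,-0.02,0],
    [0,0,0,0.098,0.188,-0.02,0],
    [0,0,0,0.098,0.188,0,0],
    [0,0,0,0.098,0.188,0.05,0],
    [0,0,0,0.098,0.189,0.1,0],
    [0,0,0,0.098,0.189,0.15,0],
    [0,0,0,0.098,0.189,0.2,0],
    [0,0,0,0.098,0.189,0.2,0],
    [0,0,0,0.098,0.189,0.2,0],
  ],
)

```text
time: 24.7
tool_pos: [0.6574, 0.1472, 0.1744]
eef_rot: [0.712, 0.702, -0.001, -0.003]
ft_force: [1.1, -0.1, 0.8]
opening: 0.0005
```

```bash
python3 - <<'E'
from h import *
from plant import imaging
stt(); row([.657,.147,.106],np.pi/2-.0145)
for n in ("scene","top"):
    c=imaging.capture(n); cv2.imwrite(f"pics/{n}6.png",c["pixels"][50:330,80:380].repeat(2,0).repeat(2,1))
c=imaging.capture("wrist"); cv2.imwrite("pics/wrist6.png",c["pixels"])
E
```

```text
24.7 [0.6574 0.1472 0.1744] [0.013 1.   ] [ 1.1  -0.11  0.76] 0.0005
[-0.006 -0.002  0.001] [-0.0003 -0.      0.0684]
```

View pics/scene6.png

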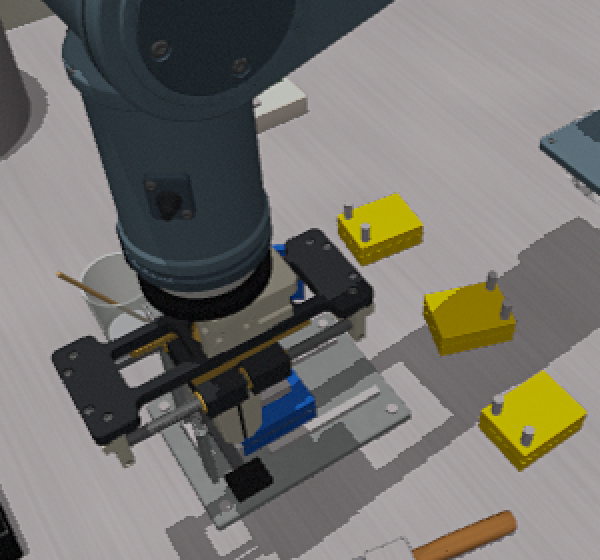

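View pics/wrist6.png

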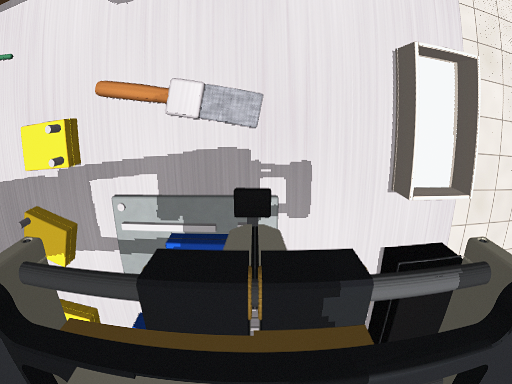

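step_arm(
  commands=[
    [0,0,0,0,0,0.03,0],
    [0,0,0,0,0,0.055,0],
    [0,0,0,0,0,0.067,0],
    [0,0,0,0,0,0.067,0],
  ],
)

```text
time: 25.25
tool_pos: [0.6598, 0.1475, 0.1113]
eef_rot: [0.712, 0.702, 0.001, -0.0]
ft_force: [0.5, -0.2, 1.0]
opening: 0.0005
```

step_arm(
  commands=[
    [0,0,0,0,0,0.002,0],
    [0,0,0,0,0,0.004,0],
    [0,0,0,0,0,0.006,0],
    [0,0,0,0,0,0.007,0],
    [0,0,0,0,0,0.007,0],
  ],
)

```text
time: 25.75
tool_pos: [0.6598, 0.1475, 0.1044]
eef_rot: [0.712, 0.702, 0.001, -0.0]
ft_force: [-0.1, 0.0, 0.3]
opening: 0.0006
```

step_arm(
  commands=[
    [0,0,0,0,0,0.001,0],
    [0,0,0,0,0,0.002,0],
    [0,0,0,0,0,0.003,0],
    [0,0,0,0,0,0.004,0],
    [0,0,0,0,0,0.005,0],
  ],
)

```text
time: 26.25
tool_pos: [0.66, 0.1477, 0.1001]
eef_rot: [0.712, 0.702, 0.002, 0.0]
ft_force: [-1.9, 0.6, 6.0]
opening: 0.0006
```

step_arm(
  commands=[
    [0,0,0,0,0,0.001,0],
    [0,0,0,0,0,0.002,0],
    [0,0,0,0,0,0.003,0],
  ],
)

```text
time: 26.55
tool_pos: [0.66, 0.148, 0.098]
eef_rot: [0.712, 0.702, 0.002, 0.0]
ft_force: [-2.2, 0.7, 5.6]
opening: 0.0006
```

step_arm(
  commands=[
    [0,0,0,0,0,0.001,0],
    [0,0,0,0,0,0.002,0],
    [0,0,0,0,0,0.003,0],
    [0,0,0,0,0,0.004,0],
    [0,0,0,0,0,0.005,0],
  ],
)

```text
time: 27.05
tool_pos: [0.6601, 0.1484, 0.0931]
eef_rot: [0.712, 0.702, 0.002, 0.0]
ft_force: [-0.5, 1.5, 3.9]
opening: 0.0006
```

step_arm(
  commands=[
    [0,0,0,0,0,0.001,0],
    [0,0,0,0,0,0.002,0],
    [0,0,0,0,0,0.003,0],
    [0,0,0,0,0,0.004,0],
  ],
)

```text
time: 27.45
tool_pos: [0.66, 0.1485, 0.0889]
eef_rot: [0.712, 0.702, 0.002, -0.0]
ft_force: [-0.3, 2.5, 3.4]
opening: -0.0001
```

step_arm(
  commands=[
    [0,0,0,0,0,0.0005,0],
    [0,0,0,0,0,0.0005,0],
    [0,0,0,0,0,0.0005,0],
    [0,0,0,0,0,0.0005,0],
    [0,0,0,0,0,0.0005,0],
    [0,0,0,0,0,0.0005,0],
    [0,0,0,0,0,0.0005,0],
    [0,0,0,0,0,0.0005,0],
  ],
)

```text
time: 28.25
tool_pos: [0.66, 0.1485, 0.0885]
eef_rot: [0.712, 0.702, 0.002, -0.0]
ft_force: [-1.7, 2.0, 3.5]
opening: 0.001
```

```bash
python3 - <<'E'
from h import *
from plant import imaging
stt()
c=imaging.capture("scene"); a=c["pixels"][140:320,130:300];cv2.imwrite("pics/scene7c.png",cv2.resize(a,None,fx=3.3,fy=3.3,interpolation=cv2.INTER_CUBIC))
E
```

```text
28.25 [0.66   0.1485 0.0885] [0.014 1.   ] [-1.73  1.98  3.53] 0.001
```

View pics/scene7c.png

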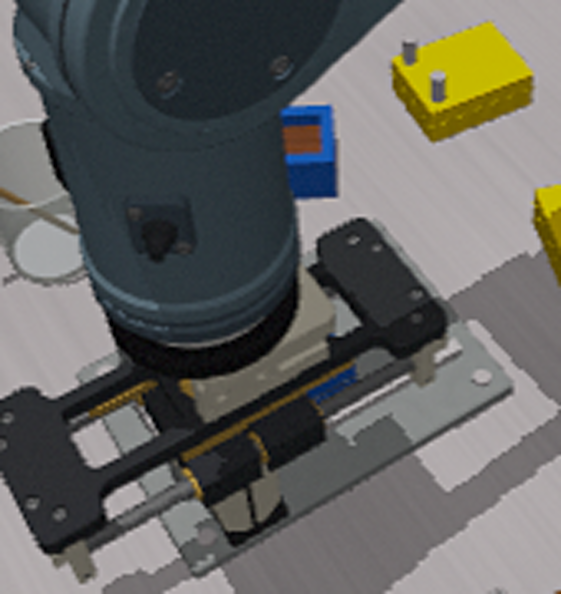

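step_arm(
  commands=[
    [0,0,0,0,0,0.0005,0],
    [0,0,0,0,0,0.001,0],
    [0,0,0,0,0,0.001,0],
    [0,0,0,0,0,0.001,0],
    [0,0,0,0,0,0.001,0],
    [0,0,0,0,0,0.001,0],
    [0,0,0,0,0,0.001,0],
    [0,0,0,0,0,0.001,0],
  ],
)

```text
time: 29.1
tool_pos: [0.6601, 0.1486, 0.0877]
eef_rot: [0.712, 0.702, 0.002, 0.0]
ft_force: [-1.7, 1.2, 5.9]
opening: 0.0003
```

```bash
python3 - <<'E'
from h import *
from plant import imaging
stt()
c=imaging.capture("top"); cv2.imwrite("pics/top7.png",c["pixels"])
E
```

```text
29.1 [0.6601 0.1486 0.0877] [0.014 1.   ] [-1.72  1.18  5.92] 0.0003
```

View pics/top7.png

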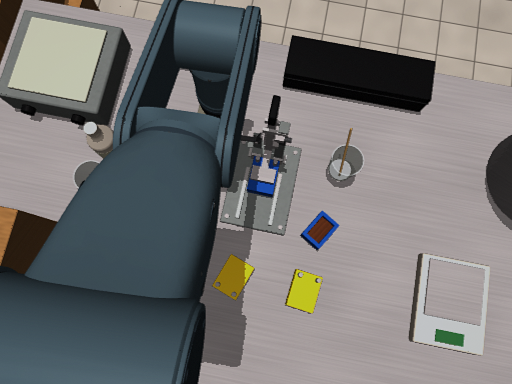

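Top view: the foot at (266,176) is on the mould at (264,182), and the handle has dropped to (273,108). Now I release the lever upwards and check.

step_arm(
  commands=[
    [0,0,0,0,0,-0.003,0],
    [0,0,0,0,0,-0.008,0],
    [0,0,0,0,0,-0.015,0],
    [0,0,0,0,0,-0.03,0],
    [0,0,0,0,0,-0.07,0],
    [0,0,0,0,0,-0.12,0],
    [0,0,0,0,0,-0.17,0],
    [0,0,0,0,0,-0.22,0],
    [0,0,0,0,0,-0.27,0],
    [0,0,0,0,0,-0.28,0],
    [0,0,0,0,-0.05,-0.28,0],
    [0,0,0,0,-0.1,-0.28,0],
    [0,0,0,-0.02,-0.15,-0.28,0],
    [0,0,0,-0.04,-0.2,-0.28,0],
    [0,0,0,-0.04,-0.25,-0.28,0],
    [0,0,0,-0.04,-0.25,-0.28,0],
    [0,0,0,-0.04,-0.25,-0.28,0],
  ],
)

```text
time: 30.85
tool_pos: [0.4075, 0.1109, 0.3679]
eef_rot: [0.712, 0.702, 0.003, 0.001]
ft_force: [0.7, 0.2, -0.7]
opening: 0.0004
```

```bash
python3 - <<'E'
from h import *
from plant import imaging
stt()
for n in ("scene","wrist"):
    c=imaging.capture(n); np.savez(f"pics/{n}8.npz",**c); cv2.imwrite(f"pics/{n}8.png",c["pixels"])
a=load("pics/scene8.npz")["pixels"][140:320,130:300];cv2.imwrite("pics/scene8c.png",cv2.resize(a,None,fx=3.3,fy=3.3,interpolation=cv2.INTER_CUBIC))
E
```

```text
30.85 [0.4075 0.1109 0.3679] [0.014 1.   ] [ 0.67  0.24 -0.65] 0.0004
```

View pics/scene8c.png

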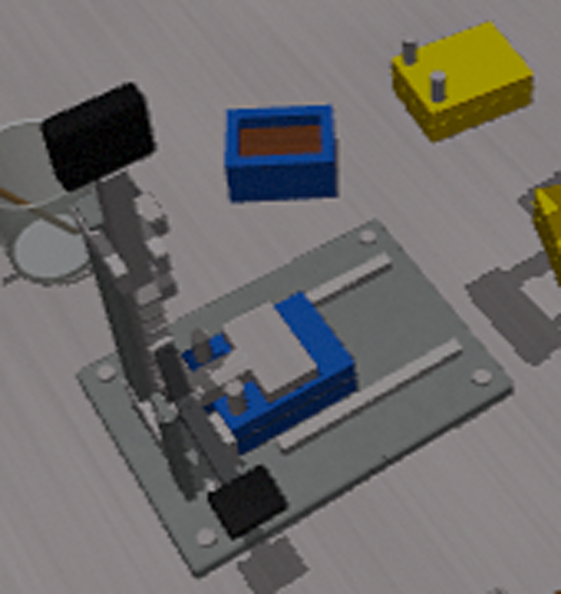

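View pics/wrist8.png

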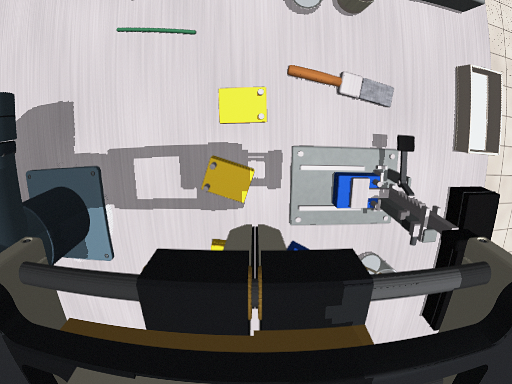

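```bash
python3 - <<'E'
from h import *
c=load("pics/scene8.npz"); c5=load("pics/scene5.npz")
def dz(c,u):
    v=(np.array(u)+.5)/3.3-.5+[130,140]; x,y=np.round(v).astype(int)
    d=np.linalg.inv(c["intrinsics"])@np.array([v[0],v[1],1.]); return np.round(c["R"].T@(d*np.median(c["z_map"][y-1:y+2,x-1:x+2])-c["t"]),4)
print("foot",dz(c,[265,345]),"mould top",dz(c,[325,345]),"pad now",dz(c,[245,500]),"before",dz(c5,[245,493]))
for n in ("scene",):
  for cc in (c5,c):
    h=cv2.cvtColor(cc["pixels"],cv2.COLOR_BGR2HSV); m=((abs(h[...,0].astype(int)-113)<12)&(h[...,1]>150)).astype(np.uint8)
    nn,l,st,_=cv2.connectedComponentsWithStats(m); print([s.tolist() for s in st[1:] if s[4]>60])
E
```

```text
foot [0.5957 0.0515 0.0555] mould top [0.5645 0.0632 0.0431] pad now [0.6592 0.1468 0.0945] before [0.6586 0.1472 0.1016]
[[314, 0, 41, 19, 457], [198, 172, 34, 29, 656], [189, 229, 49, 48, 897]]
[[198, 172, 34, 29, 657], [192, 229, 46, 49, 685]]
```

The foot's top is at 55.5 mm, which puts the rail at about 32 mm. The pawl leans on the teeth at about 0.11 rad, and the mould's near corner hasn't moved. Handing in.

```bash
python3 -c "
from plant import env; print(env.job_done())"
```

```text
the job is handed in; nothing more can be done
None
```

The mould is clamped in the press and the job is handed in at about 31 s of robot time. `env.job_done()` gives no verdict, so whether it passed rests on my own checks.

- **Rail:** I pulled the rail up by its handle from the notch at 12 mm. The lug met the stop at about 69.5 mm, and I drew against it with about 7 N. I then set the rail down on the pawl in its top notch and let go; the camera depths put it at about 59–60 mm.
- **Mould:** I pushed it home with two finger tips, with about 5 N on the fence. The camera put its near edge at x = 0.553 m, against 0.5535 m from the arm's own position at the fence.
- **Lever:** I pressed the thumb lever about 14 mm with no more than about 6 N in the readings, held it for over a second, and withdrew.

Last checks before handing in:
- **Foot:** its top was at z = 55.5 mm, which means the rail was about 31.5 mm up and resting on the mould.
- **Pawl:** the pad stood 7 mm lower than before, so the pawl leans on the teeth at about 0.11 rad (limit 0.14).
- **Mould position:** it had not moved, and the arm was clear of everything.
- **Not measured:** I could not measure the foot's force on the mould.

Three measurements disagreed. The camera views placed the stand up to 5 mm apart, so I relied on the wrist view taken from overhead. The bed's corners also put the origin about 5 mm nearer than the guides, foot and handle did, and I used the latter. The mould's edge slope in the last close view suggested up to 0.025 rad out of square (limit 0.05), which may be measurement noise.

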